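# Find the divider's twin by feel

## Robot

A 6-joint arm with a two-finger parallel gripper is mounted at the origin on the work surface. World frame = base frame: x ahead of the robot, y to its left, z up, the work surface at z = 0. Lengths are in m, angles in rad, forces in N, time in s.
With the tool pointing down it reaches from about 0.325 to 0.85 m from the base axis. Payload 15.5 kg.
Tool frame: the origin (TCP) lies midway between the tips of the shut fingers; the grasp point (between the pads) lies 19 mm behind it; z points along the fingers, y is the direction in which the jaws open and shut (so a half turn about z gives the same grasp; the last joint's range is limited). The gripper opens to 91 mm and grips with 3 to 60 N. Pads are 32 mm wide; open, the fingers measure 118 mm over their backs; the gripper's body (76 mm by 178 mm) begins 60 mm behind the grasp point.
Start: joints at [-1.206, 0.494, 1.345, -0, 1.302, -0.096], TCP at [0.278, -0.56, 0.214] pointing down, gripper open.
Joint ranges: [-2.91, 2.91], [-0.82, 2.16], [0.22, 2.67], [-1.22, 4.37], [0.12, 2.79], [-3.08, 3.08]. Speed limits (rad/s): [1.89, 1.89, 2.57, 3.01, 3.01, 3.01].

## Interface

Orientations are given as a unit quaternion [w, x, y, z].
In Python, from station import sensors, cams, sign_off gives the robot as it stands.
- The arm moves only by the tool step_arm, never from a script. Its argument "increments" is a list of rows, each an object of numbers: "x", "y", "z": the shift along the world's x, y, z in mm; "wx", "wy", "wz": the turn, a rotation vector about the world's x, y, z in rad; "grip": the closure, from 0 (fully open) to 1 (shut). In form: [{"x": .., "y": .., "z": .., "wx": .., "wy": .., "wz": .., "grip": ..}, ...]. A call has 1 to 5 rows; each row shifts and turns the commanded pose from where the row before left it; what a row does not reach is not made up. A row lasts 1/8 s, in which the tool goes at most 62.5 mm and 10.7 degrees, less where a joint would pass 70% of its speed; a pose out of reach is approached as far as the arm can. A call is refused whole if a number of a shift passes 62.5 or a number of a turn 0.188, either way. A call with a gripper value outside its range is refused whole. The fingers move at their own pace and stop on an object; "newtons" is the grip in N (left out, the last holds). Time passes only in rows, so rows that do not move let the fingers close. It gives the time, the measured TCP pose, the force and the opening at its end, in the units of the state.
- sensors.get_obs(): the state, without advancing time (a new reading comes with each control period).
- cams.capture(name): name is "side" or "top"; returns the picture (420x560x3 uint8, red, green, blue); there is no depth.
- cams.get_calibration(name): a dict with "camera_matrix" (3x3 intrinsics, pixels), "k1" (the pictures are not rectified: a ray, as slopes to the right and down, at radius r is drawn at 1 + k1 r^2 times it, then the intrinsics apply), "world_from_camera" (4x4, takes a point from camera to world coordinates). Camera axes: x right, y down, z forward; pixel columns grow to the right and rows downward; lengths in m; the calibration is good to about 2 mm. A picture is of the moment at which its call begins. get_calibration takes no time and is no camera call.
- sign_off(): hands the job in, once; it reports no verdict.
The state is a dict: "time": time; "joint_pos": joint angles; "joint_vel": joint speeds; "effort": joint torques, N m; "position": TCP position; "eef_rot": TCP orientation; "wrist_force": force on the tool from outside, world axes, zero at the start; "wrist_torque": the same for the moment, N m; "grip_width": opening from 0.0 (shut) to 1.0 (fully open).
Only numpy, scipy, OpenCV 4.12 (cv2) and the standard library are available. Lean on these libraries where they do the work, as an engineer would, in place of code of your own. Each camera call takes 0.05 s, during which the arm holds its last target.

## Task

The file shelf takes its dividers in pairs of equal board thickness, and six look-alike dividers are standing about the desk, two of each thickness. Pinch the one on the grey pad to feel how thick its board is, pinch others until you find the one just as thick, and stand that twin upright on the pad next to it, fully on it and parallel. Leave the divider on the pad, the other dividers and everything else on the desk standing where they are.

Things in the scene. Friction and masses are not known exactly. Their poses are not given: they have to be found in the camera images.
- pad: thin grey felt desk pad lying flat, 220 mm along its x, 240 mm along its y, practically no thickness; origin at its centre. At the start exactly one divider stands on it, about 50 mm from the centre towards the pad's +y side; the room for the second one is on the -y side
- divider_1: one of six look-alike dividers: upright brown wooden board between two black steel end channels with feet, 100 mm long, 80 high. Origin: centre of underside; x along its length, y through the board, z up. Bare flat board 84 mm long, centred on the origin, 10, 13 or 16 mm thick. End channels 8 long x 22 wide x 80 mm high; feet 12 long x 46 wide x 6 mm high. About 0.2 kg, stands by itself
- divider_2: another of the six look-alike dividers, same sizes and axes as divider_1; board 10, 13 or 16 mm thick (two of each), not known beforehand: neither number nor pose tells it. Can be pinched from above across its y at mid-length, fingertips 30 to 50 mm below its top edge; the board's faces are parallel and hard
- divider_3: another of the six look-alike dividers, same sizes and axes as divider_1; board 10, 13 or 16 mm thick (two of each), not known beforehand: neither number nor pose tells it. Can be pinched from above across its y at mid-length, fingertips 30 to 50 mm below its top edge; the board's faces are parallel and hard
- divider_4: another of the six look-alike dividers, same sizes and axes as divider_1; board 10, 13 or 16 mm thick (two of each), not known beforehand: neither number nor pose tells it. Can be pinched from above across its y at mid-length, fingertips 30 to 50 mm below its top edge; the board's faces are parallel and hard
- divider_5: another of the six look-alike dividers, same sizes and axes as divider_1; board 10, 13 or 16 mm thick (two of each), not known beforehand: neither number nor pose tells it. Can be pinched from above across its y at mid-length, fingertips 30 to 50 mm below its top edge; the board's faces are parallel and hard
- divider_6: another of the six look-alike dividers, same sizes and axes as divider_1; board 10, 13 or 16 mm thick (two of each), not known beforehand: neither number nor pose tells it. Can be pinched from above across its y at mid-length, fingertips 30 to 50 mm below its top edge; the board's faces are parallel and hard
- mug: bystander: white mug, 80 mm across, 90 high; origin at the centre of the underside; to be left where it is
- tape_roll: bystander: open paper-coloured tape ring lying flat, 90 mm across, 24 high; origin at the centre of the underside; to be left where it is
- note_block: bystander: block of white note paper, 76 x 76 x 35 mm; origin at the centre of the underside; to be left where it is
- stapler: bystander: grey and black stapler, 135 x 36 x 42 mm, long along its own x; origin at the centre of the underside; to be left where it is
- hole_punch: bystander: dark hole punch, 110 x 90 x 56 mm; origin at the centre of the underside; to be left where it is
- pen_pot: bystander: round dark pot 76 mm across and 95 high, with pens that stand up to 145 mm; origin at the centre of the underside; to be left where it is

How it is judged:
On the way:
1. the divider on the pad is pinched where it stands (((horizontal distance between divider_1 and pad below 0.12 m and distance of divider_1 from where it was at the start of the episode below 0.03 m and contact force between the fingers and divider_1 above 2 N) or (horizontal distance between divider_2 and pad below 0.12 m and distance of divider_2 from where it was at the start of the episode below 0.03 m and contact force between the fingers and divider_2 above 2 N) or (horizontal distance between divider_3 and pad below 0.12 m and distance of divider_3 from where it was at the start of the episode below 0.03 m and contact force between the fingers and divider_3 above 2 N) or (horizontal distance between divider_4 and pad below 0.12 m and distance of divider_4 from where it was at the start of the episode below 0.03 m and contact force between the fingers and divider_4 above 2 N) or (horizontal distance between divider_5 and pad below 0.12 m and distance of divider_5 from where it was at the start of the episode below 0.03 m and contact force between the fingers and divider_5 above 2 N) or (horizontal distance between divider_6 and pad below 0.12 m and distance of divider_6 from where it was at the start of the episode below 0.03 m and contact force between the fingers and divider_6 above 2 N))), for 0.1 s.
At the end, for the whole second after the job is handed in: Exactly two dividers, equally thick, stand on the pad (origins within 120 mm of its centre), parallel within 15 degrees: the one that was there (moved under 30 mm) and a twin brought from elsewhere; the other four moved under 30 mm; all stand upright within 0.08 rad, on the desk, at rest (((horizontal distance between divider_1 and pad below 0.12 m and distance of divider_1 from where it was at the start of the episode below 0.03 m) or (horizontal distance between divider_2 and pad below 0.12 m and distance of divider_2 from where it was at the start of the episode below 0.03 m) or (horizontal distance between divider_3 and pad below 0.12 m and distance of divider_3 from where it was at the start of the episode below 0.03 m) or (horizontal distance between divider_4 and pad below 0.12 m and distance of divider_4 from where it was at the start of the episode below 0.03 m) or (horizontal distance between divider_5 and pad below 0.12 m and distance of divider_5 from where it was at the start of the episode below 0.03 m) or (horizontal distance between divider_6 and pad below 0.12 m and distance of divider_6 from where it was at the start of the episode below 0.03 m)) and ((horizontal distance between divider_1 and pad below 0.12 m and distance of divider_1 from where it was at the start of the episode above 0.08 m) or (horizontal distance between divider_2 and pad below 0.12 m and distance of divider_2 from where it was at the start of the episode above 0.08 m) or (horizontal distance between divider_3 and pad below 0.12 m and distance of divider_3 from where it was at the start of the episode above 0.08 m) or (horizontal distance between divider_4 and pad below 0.12 m and distance of divider_4 from where it was at the start of the episode above 0.08 m) or (horizontal distance between divider_5 and pad below 0.12 m and distance of divider_5 from where it was at the start of the episode above 0.08 m) or (horizontal distance between divider_6 and pad below 0.12 m and distance of divider_6 from where it was at the start of the episode above 0.08 m)) and (distance of divider_1 from where it was at the start of the episode below 0.03 m or horizontal distance between divider_1 and pad below 0.12 m) and (distance of divider_2 from where it was at the start of the episode below 0.03 m or horizontal distance between divider_2 and pad below 0.12 m) and (distance of divider_3 from where it was at the start of the episode below 0.03 m or horizontal distance between divider_3 and pad below 0.12 m) and (distance of divider_4 from where it was at the start of the episode below 0.03 m or horizontal distance between divider_4 and pad below 0.12 m) and (distance of divider_5 from where it was at the start of the episode below 0.03 m or horizontal distance between divider_5 and pad below 0.12 m) and (distance of divider_6 from where it was at the start of the episode below 0.03 m or horizontal distance between divider_6 and pad below 0.12 m) and (((horizontal distance between divider_1 and pad above 0.12 m or not (y of divider_1_c0 in the frame of divider_1 below 0.0029 m)) and (horizontal distance between divider_2 and pad above 0.12 m or not (y of divider_2_c0 in the frame of divider_2 below 0.0029 m)) and (horizontal distance between divider_3 and pad above 0.12 m or not (y of divider_3_c0 in the frame of divider_3 below 0.0029 m)) and (horizontal distance between divider_4 and pad above 0.12 m or not (y of divider_4_c0 in the frame of divider_4 below 0.0029 m)) and (horizontal distance between divider_5 and pad above 0.12 m or not (y of divider_5_c0 in the frame of divider_5 below 0.0029 m)) and (horizontal distance between divider_6 and pad above 0.12 m or not (y of divider_6_c0 in the frame of divider_6 below 0.0029 m))) or ((horizontal distance between divider_1 and pad above 0.12 m or y of divider_1_c0 in the frame of divider_1 below 0.0029 m) and (horizontal distance between divider_2 and pad above 0.12 m or y of divider_2_c0 in the frame of divider_2 below 0.0029 m) and (horizontal distance between divider_3 and pad above 0.12 m or y of divider_3_c0 in the frame of divider_3 below 0.0029 m) and (horizontal distance between divider_4 and pad above 0.12 m or y of divider_4_c0 in the frame of divider_4 below 0.0029 m) and (horizontal distance between divider_5 and pad above 0.12 m or y of divider_5_c0 in the frame of divider_5 below 0.0029 m) and (horizontal distance between divider_6 and pad above 0.12 m or y of divider_6_c0 in the frame of divider_6 below 0.0029 m))) and (((horizontal distance between divider_1 and pad above 0.12 m or not (y of divider_1_c0 in the frame of divider_1 above 0.0036 m)) and (horizontal distance between divider_2 and pad above 0.12 m or not (y of divider_2_c0 in the frame of divider_2 above 0.0036 m)) and (horizontal distance between divider_3 and pad above 0.12 m or not (y of divider_3_c0 in the frame of divider_3 above 0.0036 m)) and (horizontal distance between divider_4 and pad above 0.12 m or not (y of divider_4_c0 in the frame of divider_4 above 0.0036 m)) and (horizontal distance between divider_5 and pad above 0.12 m or not (y of divider_5_c0 in the frame of divider_5 above 0.0036 m)) and (horizontal distance between divider_6 and pad above 0.12 m or not (y of divider_6_c0 in the frame of divider_6 above 0.0036 m))) or ((horizontal distance between divider_1 and pad above 0.12 m or y of divider_1_c0 in the frame of divider_1 above 0.0036 m) and (horizontal distance between divider_2 and pad above 0.12 m or y of divider_2_c0 in the frame of divider_2 above 0.0036 m) and (horizontal distance between divider_3 and pad above 0.12 m or y of divider_3_c0 in the frame of divider_3 above 0.0036 m) and (horizontal distance between divider_4 and pad above 0.12 m or y of divider_4_c0 in the frame of divider_4 above 0.0036 m) and (horizontal distance between divider_5 and pad above 0.12 m or y of divider_5_c0 in the frame of divider_5 above 0.0036 m) and (horizontal distance between divider_6 and pad above 0.12 m or y of divider_6_c0 in the frame of divider_6 above 0.0036 m))) and (horizontal distance between any of divider_2, divider_1 and pad above 0.12 m or angle between the x axis of divider_2 and the x axis of divider_1, either way round below 0.26 rad) and (horizontal distance between any of divider_3, divider_1 and pad above 0.12 m or angle between the x axis of divider_3 and the x axis of divider_1, either way round below 0.26 rad) and (horizontal distance between any of divider_3, divider_2 and pad above 0.12 m or angle between the x axis of divider_3 and the x axis of divider_2, either way round below 0.26 rad) and (horizontal distance between any of divider_4, divider_1 and pad above 0.12 m or angle between the x axis of divider_4 and the x axis of divider_1, either way round below 0.26 rad) and (horizontal distance between any of divider_4, divider_2 and pad above 0.12 m or angle between the x axis of divider_4 and the x axis of divider_2, either way round below 0.26 rad) and (horizontal distance between any of divider_4, divider_3 and pad above 0.12 m or angle between the x axis of divider_4 and the x axis of divider_3, either way round below 0.26 rad) and (horizontal distance between any of divider_5, divider_1 and pad above 0.12 m or angle between the x axis of divider_5 and the x axis of divider_1, either way round below 0.26 rad) and (horizontal distance between any of divider_5, divider_2 and pad above 0.12 m or angle between the x axis of divider_5 and the x axis of divider_2, either way round below 0.26 rad) and (horizontal distance between any of divider_5, divider_3 and pad above 0.12 m or angle between the x axis of divider_5 and the x axis of divider_3, either way round below 0.26 rad) and (horizontal distance between any of divider_5, divider_4 and pad above 0.12 m or angle between the x axis of divider_5 and the x axis of divider_4, either way round below 0.26 rad) and (horizontal distance between any of divider_6, divider_1 and pad above 0.12 m or angle between the x axis of divider_6 and the x axis of divider_1, either way round below 0.26 rad) and (horizontal distance between any of divider_6, divider_2 and pad above 0.12 m or angle between the x axis of divider_6 and the x axis of divider_2, either way round below 0.26 rad) and (horizontal distance between any of divider_6, divider_3 and pad above 0.12 m or angle between the x axis of divider_6 and the x axis of divider_3, either way round below 0.26 rad) and (horizontal distance between any of divider_6, divider_4 and pad above 0.12 m or angle between the x axis of divider_6 and the x axis of divider_4, either way round below 0.26 rad) and (horizontal distance between any of divider_6, divider_5 and pad above 0.12 m or angle between the x axis of divider_6 and the x axis of divider_5, either way round below 0.26 rad) and angle between each of divider_1, divider_2, divider_3, divider_4, divider_5, divider_6's own z axis and vertical below 0.08 rad and linear speed of each of divider_1, divider_2, divider_3, divider_4, divider_5, divider_6 below 0.02 m/s and height (world z) of each of divider_1, divider_2, divider_3, divider_4, divider_5, divider_6 below 0.004 m); the robot touches nothing.
It fails at once if one of the other things on the desk is moved by more than 30 mm (distance of any of mug, tape_roll, note_block, stapler, hole_punch, pen_pot from where it was at the start of the episode above 0.03 m).
It fails at once if a divider is knocked over (angle between any of divider_1, divider_2, divider_3, divider_4, divider_5, divider_6's own z axis and vertical above 0.6 rad).
It also fails if it takes over 72 s, if anything falls off the work surface, if the arm or the gripper's body presses on something with over 40 N, if the wrist force passes 120 N, or if a joint passes its speed limit or range.

## Working session

There is one attempt and no reset: what is moved stays moved. The work goes in short steps, Python scripts to look and compute and a tool call to move; the robot and the scene stay as the last step left them, time stands still between calls to the robot, and variables do not carry over. Pictures are saved under pics/ and viewed, and the job is handed in when it is done.

Besides the shell and the picture viewer there is one more tool, called after "Emit:" as a command line: name --argument value ..., lists and objects as JSON in quotes. step_arm: Moves the arm, as the interface text tells. Its arguments: {"type":"object","properties":{"increments":{"type":"array","items":{"type":"object","properties":{"x":{"type":"number"},"y":{"type":"number"},"z":{"type":"number"},"wx":{"type":"number"},"wy":{"type":"number"},"wz":{"type":"number"},"grip":{"type":"number"}}}},"newtons":{"type":"number"}},"required":["increments"]}

```bash
mkdir -p pics; ls
python3 - <<'E'
from station import sensors, cams
import cv2, numpy as np
o=sensors.get_obs()
for k,v in o.items(): print(k,np.round(v,4))
for n in("top","side"):
    c=cams.get_calibration(n); print(n,{k:np.round(v,4).tolist() for k,v in c.items()})
    im=cams.capture(n); cv2.imwrite(f"pics/{n}0.png",cv2.cvtColor(im,cv2.COLOR_RGB2BGR))
E
```

```text
pics
time 0.0
joint_pos [-1.2055  0.4942  1.3461  0.      1.3025 -0.0955]
joint_vel [ 0.0004 -0.0026 -0.0021 -0.0002  0.0008  0.0009]
effort [-1.50000e-03 -8.78831e+01 -3.81862e+01  7.07000e-02  5.33000e-02
 -1.00000e-04]
position [ 0.2778 -0.5595  0.2134]
eef_rot [-6.000e-04  9.736e-01  2.284e-01 -1.000e-04]
wrist_force [0.3705 0.4368 0.5524]
wrist_torque [ 0.0043 -0.023   0.0235]
grip_width 0.9984
top {'camera_matrix': [[543.5153, 0.0, 270.5037], [0.0, 543.5153, 209.6986], [0.0, 0.0, 1.0]], 'k1': -0.0879, 'world_from_camera': [[-0.0173, -0.9944, 0.1042, 0.4143], [-0.9998, 0.0182, 0.0074, -0.0137], [-0.0093, -0.1041, -0.9945, 1.4663], [0.0, 0.0, 0.0, 1.0]]}
side {'camera_matrix': [[413.2073, 0.0, 281.4022], [0.0, 413.2073, 209.577], [0.0, 0.0, 1.0]], 'k1': -0.1266, 'world_from_camera': [[-0.8771, -0.2568, 0.406, 0.1576], [-0.4804, 0.4702, -0.7404, 0.7009], [-0.0008, -0.8444, -0.5358, 0.562], [0.0, 0.0, 0.0, 1.0]]}
```

View pics/top0.png

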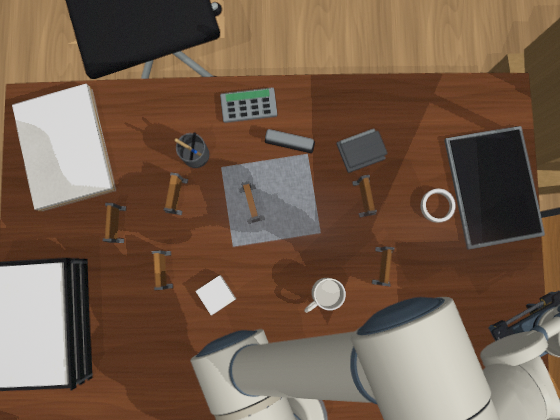

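View pics/side0.png

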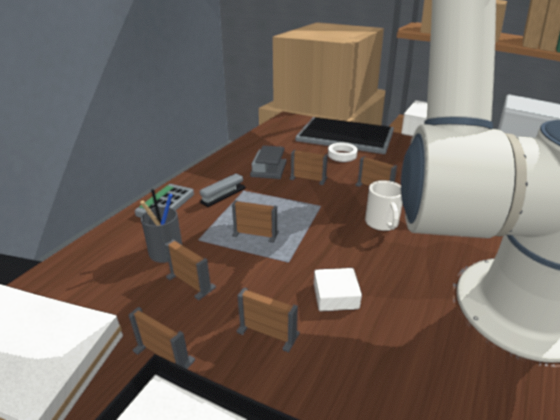

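```bash
cat > h.py <<'E'
import numpy as np, cv2
from station import sensors, cams
def ray(n,px):
    c=cams.get_calibration(n); K=np.array(c["camera_matrix"]);T=np.array(c["world_from_camera"])
    d=np.linalg.solve(K,np.array([px[0],px[1],1.0]))[:2]; u=d.copy()
    for _ in range(20): u=d/(1+c["k1"]*(u@u))
    return T[:3,3],T[:3,:3]@np.array([u[0],u[1],1.0])
def onz(n,px,z):
    o,d=ray(n,px); return (o+d*(z-o[2])/d[2])
def tri(p1,p2):
    o1,d1=ray("top",p1);o2,d2=ray("side",p2)
    A=np.stack([d1,-d2],1);s=np.linalg.lstsq(A,o2-o1,rcond=None)[0]
    a=o1+s[0]*d1;b=o2+s[1]*d2
    return (a+b)/2,np.linalg.norm(a-b)
def proj(n,P):
    c=cams.get_calibration(n); K=np.array(c["camera_matrix"]);T=np.array(c["world_from_camera"])
    q=T[:3,:3].T@(np.array(P)-T[:3,3]); u=q[:2]/q[2]; u=u*(1+c["k1"]*(u@u)); return (K@[u[0],u[1],1])[:2]
def cap(n,f):
    im=cv2.cvtColor(cams.capture(n),cv2.COLOR_RGB2BGR); cv2.imwrite(f"pics/{f}.png",im); return im
E
python3 - <<'E'
import cv2,numpy as np
im=cv2.imread('pics/top0.png')
C=[(175,193),(113,222),(160,270),(250,201),(367,196),(386,266)]
t=[]
for x,y in C:
    c=cv2.resize(im[y-30:y+30,x-30:x+30],(260,260),interpolation=cv2.INTER_CUBIC)
    t.append(c)
cv2.imwrite('pics/crop0.png',np.vstack([np.hstack(t[:3]),np.hstack(t[3:])]))
E
```

```text
(no output)
```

View pics/crop0.png

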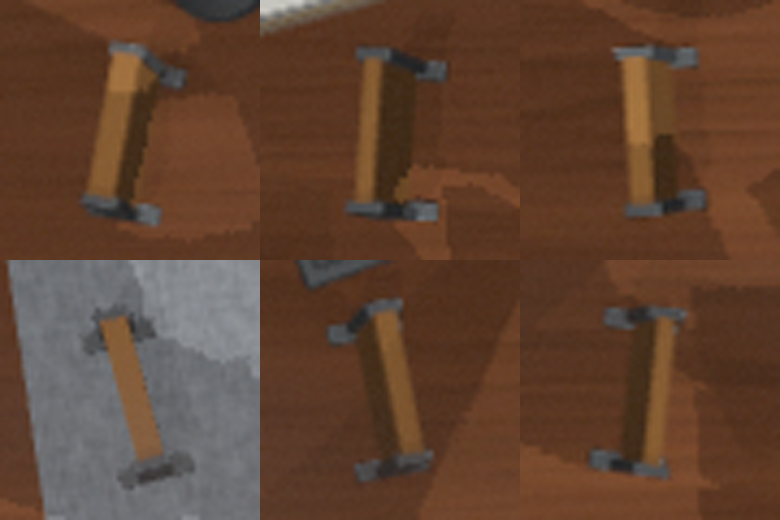

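```bash
cat > m.py <<'E'
from h import *
C=[(175,193),(113,222),(160,270),(250,201),(367,196),(386,266)]
def fit(im,C=C,vis=None,r=30):
    out=[]
    hsv=cv2.cvtColor(im,cv2.COLOR_BGR2HSV)
    b=im.astype(int)
    for i,(x,y) in enumerate(C):
        sub=b[y-r:y+r,x-r:x+r]
        g=sub[...,1];rr=sub[...,2]
        m=((g>72)&(rr>110)&(rr-sub[...,0]>45)&(g*100>rr*60)).astype(np.uint8)
        n,l,st,ce=cv2.connectedComponentsWithStats(m,connectivity=4)
        k=min(range(1,n),key=lambda k:np.hypot(*(ce[k]-r)) if st[k,4]>60 else 1e9)
        mm=l==k
        ys,xs=np.nonzero(mm)
        P=np.array([onz("top",(xx+x-r,yy+y-r),0.08)[:2] for xx,yy in zip(xs,ys)])
        (cx,cy),(w,h),a=cv2.minAreaRect((P*1000).astype(np.float32))
        c=P.mean(0);U,S,V=np.linalg.svd(P-c);d=V[0]*np.sign(V[0][0])
        ln=np.ptp((P-c)@d)
        out.append((c,np.arctan2(d[1],d[0]),ln,len(P)*(1.0)))
        print(i,"c",np.round(c*1000,1),"rect",round(cx,1),round(cy,1),"yaw",round(out[-1][1],3),"len",round(ln*1000,1),"rectw",round(min(w,h),1),"n",len(P))
        if vis is not None: vis[y-r:y+r,x-r:x+r][mm]=(0,255,0)
    return out
E
python3 - <<'E'
from m import *
im=cv2.imread('pics/top0.png'); v=im.copy(); fit(im,vis=v)
t=[cv2.resize(v[y-30:y+30,x-30:x+30],(260,260),interpolation=0) for x,y in C]
cv2.imwrite('pics/crop1.png',np.vstack([np.hstack(t[:3]),np.hstack(t[3:])]))
E
```

```text
0 c [614.4 253.4] rect 612.4 252.7 yaw -0.203 len 86.7 rectw 19.5 n 212
1 c [535.5 419.2] rect 536.7 419.0 yaw -0.06 len 85.9 rectw 10.1 n 127
2 c [413.4 289.5] rect 411.6 289.0 yaw 0.048 len 84.6 rectw 15.9 n 196
3 c [585.7  49. ] rect 585.9 49.1 yaw 0.254 len 84.4 rectw 14.8 n 190
4 c [ 597.8 -256.7] rect 597.1 -256.5 yaw 0.167 len 83.2 rectw 12.3 n 149
5 c [ 406.2 -300.1] rect 411.3 -305.0 yaw -0.074 len 84.2 rectw 25.6 n 149
```

View pics/crop1.png

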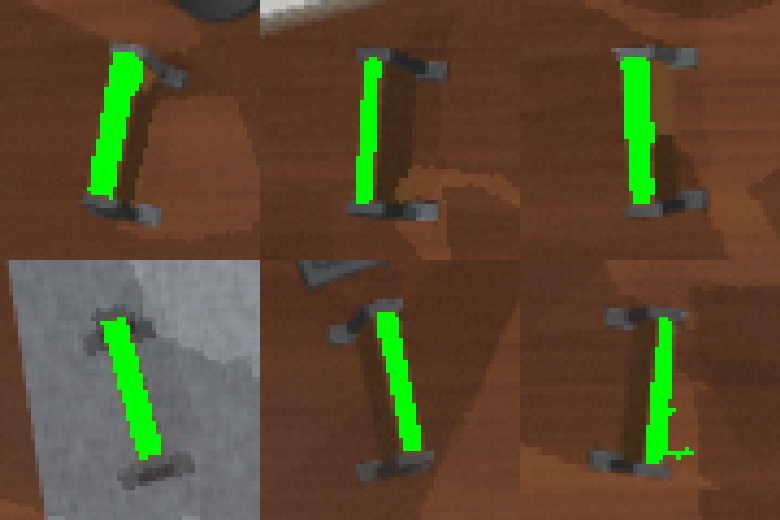

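Run:
```python
from h import *
print("boxcorner",tri((112,189),(118,318)))
print("pot rim",tri((193,148),(161,215)), onz("top",(193,148),.095))
print("pad div top L channel corner etc")
# side views of pad divider: board top corners approx
print("paddiv",proj("side",(0.5857,0.049,0.08)),proj("side",(0.5857+.042*np.cos(.254),0.049+.042*np.sin(.254),0.08)),proj("side",(0.5857-.042*np.cos(.254),0.049-.042*np.sin(.254),0.08)))
print("mug",onz("top",(329,293),.09),"note",onz("top",(216,295),.035),"tape",onz("top",(438,206),.024),"punch",onz("top",(362,149),.05),"stap",onz("top",(289,141),.04))
print("binder corner",onz("top",(87,262),.0),onz("top",(87,262),.15),onz("top",(65,262),.15))
for p in [(222,168),(306,155),(320,236),(232,245)]: print("pad",onz("top",p,0))
for i,(c,y) in enumerate([((614,253),-.203),((535,419),-.06),((412,289),.04),((586,49),.254),((597,-256.7),.167),((409,-301),-.06)]):
    print(i,[np.round(proj("side",(c[0]/1000+s*.042*np.cos(y),c[1]/1000+s*.042*np.sin(y),.08)),1) for s in (1,-1)])
s=cv2.imread('pics/side0.png')
cv2.imwrite('pics/sidez.png',cv2.resize(s[140:380,90:400],(800,619),interpolation=cv2.INTER_CUBIC)[:600])
```

```text
boxcorner (array([0.62660708, 0.41873352, 0.04558313]), np.float64(0.00048510637060148793))
pot rim (array([0.72218338, 0.19399626, 0.0944814 ]), np.float64(0.0011054023664452209)) [0.7216177 0.1935634 0.095    ]
pad div top L channel corner etc
paddiv [253.43054523 205.28982794] [235.52576869 202.88801286] [271.72078995 207.74362034]
mug [ 0.34559348 -0.14668391  0.09      ] note [0.34265024 0.1433676  0.035     ] tape [ 0.56724932 -0.45282722  0.024     ] punch [ 0.7204186 -0.2489857  0.05     ] stap [ 0.74779076 -0.05578352  0.04      ]
binder corner [0.43389791 0.49948563 0.        ] [0.43189757 0.44698096 0.15      ] [0.43251223 0.50232347 0.15      ]
pad [0.68528784 0.12813138 0.        ]
pad [ 0.71706349 -0.10274766  0.        ]
pad [ 0.49418488 -0.13512289  0.        ]
pad [0.47413258 0.10275771 0.        ]
0 [array([170.3, 242.7]), array([198.1, 260.7])]
1 [array([135.9, 314. ]), array([174., 337.])]
2 [array([243.8, 292.6]), array([289.4, 309.1])]
3 [array([235.4, 202.9]), array([271.6, 207.7])]
4 [array([294. , 151.4]), array([323. , 155.5])]
5 [array([364. , 158.1]), array([393.4, 165.5])]
```

View pics/sidez.png

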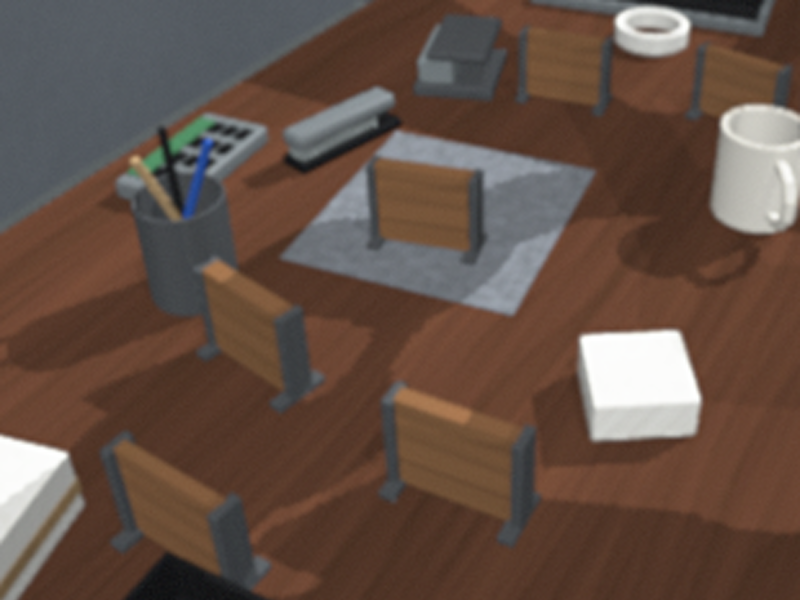

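Run:
```python
from m import *
im=cv2.imread('pics/top0.png')
for i,(x,y) in enumerate(C):
    sub=im[y-30:y+30,x-30:x+30].astype(int);b,g,r=[sub[...,k] for k in range(3)]
    m=((g>72)&(r>110)&(r-b>45)&(g*100>r*60)).astype(np.uint8)
    n,l,st,ce=cv2.connectedComponentsWithStats(m,connectivity=4)
    k=min(range(1,n),key=lambda k:np.hypot(*(ce[k]-30)) if st[k,4]>60 else 1e9)
    ys,xs=np.nonzero(l==k)
    rows=np.unique(ys); mid=np.array([np.median(xs[ys==q]) for q in rows]); w=np.array([(ys==q).sum() for q in rows])
    # robust line through row middles
    L=cv2.fitLine(np.stack([mid,rows],1).astype(np.float32),cv2.DIST_HUBER,0,.01,.01).ravel()
    a=[L[2]+(rows.min()-L[3])/L[1]*L[0],rows.min()];bq=[L[2]+(rows.max()-L[3])/L[1]*L[0],rows.max()]
    A=onz("top",(a[0]+x-30,a[1]+y-30),.08);B=onz("top",(bq[0]+x-30,bq[1]+y-30),.08)
    d=A-B; print(i,np.round((A+B)/2*1000,1)[:2],"yaw",round(np.arctan2(d[1],d[0]),3),"len",round(np.linalg.norm(d)*1000,1),"medwidth",np.median(w), "mean",w.mean())
```

```text
0 [611.8 253.9] yaw -0.2 len 87.6 medwidth 6.0 mean 6.235294117647059
1 [536.7 419.1] yaw -0.059 len 85.7 medwidth 4.0 mean 3.735294117647059
2 [411.5 289.5] yaw 0.044 len 84.1 medwidth 6.0 mean 5.764705882352941
3 [585.8  49.1] yaw 0.248 len 85.9 medwidth 6.0 mean 5.757575757575758
4 [ 597.1 -256.9] yaw 0.163 len 81.9 medwidth 5.0 mean 4.65625
5 [ 411.5 -300. ] yaw -0.105 len 84.0 medwidth 4.0 mean 4.382352941176471
```

Emit:
step_arm --increments '[{"x":26,"y":52,"wz":-0.11},{"x":26,"y":52,"wz":-0.11},{"x":26,"y":52,"wz":-0.11},{"x":26,"y":52,"wz":-0.11},{"x":26,"y":50,"wz":-0.11}]'

```text
invalid input at $.increments[0]: expected keys x, y, z, wx, wy, wz, grip
```

Emit:
step_arm --increments '[{"x":27,"y":52,"z":0,"wx":0,"wy":0,"wz":-0.112,"grip":0},{"x":27,"y":52,"z":0,"wx":0,"wy":0,"wz":-0.112,"grip":0},{"x":27,"y":52,"z":0,"wx":0,"wy":0,"wz":-0.112,"grip":0},{"x":27,"y":52,"z":0,"wx":0,"wy":0,"wz":-0.112,"grip":0},{"x":25,"y":51,"z":0,"wx":0,"wy":0,"wz":-0.112,"grip":0}]' --newtons 6

```text
time: 0.72
position: [0.4115, -0.299, 0.2138]
eef_rot: [-0.0, 0.999, -0.051, -0.0]
wrist_force: [1.3, 0.1, 0.6]
grip_width: 1.0
```

Emit:
step_arm --increments '[{"x":0,"y":0,"z":-50,"wx":0,"wy":0,"wz":0,"grip":0.3},{"x":0,"y":0,"z":-50,"wx":0,"wy":0,"wz":0,"grip":0.5},{"x":0,"y":0,"z":-40,"wx":0,"wy":0,"wz":0,"grip":0.5},{"x":0,"y":0,"z":-34,"wx":0,"wy":0,"wz":0,"grip":0.5},{"x":0,"y":0,"z":0,"wx":0,"wy":0,"wz":0,"grip":0.5}]'

```text
time: 1.35
position: [0.4097, -0.2997, 0.0382]
eef_rot: [-0.001, 0.999, -0.05, -0.002]
wrist_force: [-0.4, 0.1, 0.3]
grip_width: 0.509
```

Run:
```python
from h import *
a=cap("top","top1");b=cap("side","side1")
c=np.hstack([cv2.resize(a[220:310,340:430],(400,400),interpolation=2),cv2.resize(b[130:230,330:430],(400,400),interpolation=2)])
cv2.imwrite("pics/c1.png",c)
```

```text
(no output)
```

View pics/c1.png

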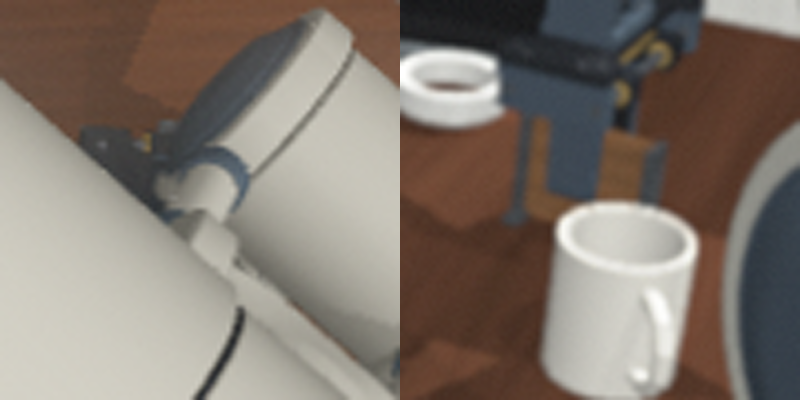

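The side view shows the near finger centred across the board (crop px ~575,150). Closing.

Emit:
step_arm --increments '[{"x":0,"y":0,"z":0,"wx":0,"wy":0,"wz":0,"grip":0.8},{"x":0,"y":0,"z":0,"wx":0,"wy":0,"wz":0,"grip":1},{"x":0,"y":0,"z":0,"wx":0,"wy":0,"wz":0,"grip":1},{"x":0,"y":0,"z":0,"wx":0,"wy":0,"wz":0,"grip":1},{"x":0,"y":0,"z":0,"wx":0,"wy":0,"wz":0,"grip":1}]' --newtons 6

```text
time: 2.08
position: [0.411, -0.3009, 0.0402]
eef_rot: [0.0, 0.999, -0.05, 0.0]
wrist_force: [-0.9, 0.3, 5.8]
grip_width: 0.11
```

Run:
```python
from h import *
o=sensors.get_obs();print(o["grip_width"]*91,o["wrist_force"],o["wrist_torque"])
```

```text
10.012645053112067 [-0.91679307  0.2982361   5.84902951] [ 0.1063211   0.22103147 -0.1484739 ]
```

Emit:
step_arm --increments '[{"x":0,"y":0,"z":0,"wx":0,"wy":0,"wz":0,"grip":1},{"x":0,"y":0,"z":0,"wx":0,"wy":0,"wz":0,"grip":0.5},{"x":0,"y":0,"z":0,"wx":0,"wy":0,"wz":0,"grip":0.5},{"x":0,"y":0,"z":0,"wx":0,"wy":0,"wz":0,"grip":0.5},{"x":0,"y":0,"z":30,"wx":0,"wy":0,"wz":0,"grip":0.5}]'

```text
time: 2.7
position: [0.41, -0.3, 0.0688]
eef_rot: [-0.001, 0.999, -0.05, -0.001]
wrist_force: [-0.0, 0.2, 0.7]
grip_width: 0.493
```

Emit:
step_arm --increments '[{"x":0,"y":0,"z":60,"wx":0,"wy":0,"wz":0,"grip":0.5},{"x":46,"y":11,"z":20,"wx":0,"wy":0,"wz":0.066,"grip":0.5},{"x":46,"y":11,"z":0,"wx":0,"wy":0,"wz":0.066,"grip":0.5},{"x":46,"y":11,"z":0,"wx":0,"wy":0,"wz":0.066,"grip":0.5},{"x":48,"y":10,"z":0,"wx":0,"wy":0,"wz":0.066,"grip":0.5}]'

```text
time: 3.32
position: [0.5982, -0.2572, 0.1499]
eef_rot: [-0.0, 0.997, 0.083, -0.0]
wrist_force: [1.0, -0.6, 0.4]
grip_width: 0.499
```

Emit:
step_arm --increments '[{"x":0,"y":0,"z":-40,"wx":0,"wy":0,"wz":0,"grip":0.5},{"x":0,"y":0,"z":-40,"wx":0,"wy":0,"wz":0,"grip":0.5},{"x":0,"y":0,"z":-30,"wx":0,"wy":0,"wz":0,"grip":0.5},{"x":0,"y":0,"z":0,"wx":0,"wy":0,"wz":0,"grip":0.7},{"x":0,"y":0,"z":0,"wx":0,"wy":0,"wz":0,"grip":1}]'

```text
time: 3.95
position: [0.5975, -0.2581, 0.0411]
eef_rot: [0.0, 0.997, 0.082, 0.0]
wrist_force: [0.9, 0.5, 0.7]
grip_width: 0.309
```

Emit:
step_arm --increments '[{"x":0,"y":0,"z":0,"wx":0,"wy":0,"wz":0,"grip":1},{"x":0,"y":0,"z":0,"wx":0,"wy":0,"wz":0,"grip":1},{"x":0,"y":0,"z":0,"wx":0,"wy":0,"wz":0,"grip":1}]'

```text
time: 4.32
position: [0.5975, -0.2582, 0.0411]
eef_rot: [0.001, 0.997, 0.082, 0.001]
wrist_force: [-0.4, -0.2, 8.4]
grip_width: 0.141
```

Run:
```python
from h import *
o=sensors.get_obs();print(o["grip_width"]*91,o["wrist_force"],o["wrist_torque"])
a=cap("top","top2");b=cap("side","side2")
c=np.hstack([cv2.resize(a[140:260,300:440],(400,343),interpolation=2),cv2.resize(b[100:220,230:370],(400,343),interpolation=2)])
cv2.imwrite("pics/c2.png",c)
```

```text
12.873790041659223 [-0.40935102 -0.19107887  8.44463435] [ 0.08355868  0.14461669 -0.04260658]
```

View pics/c2.png

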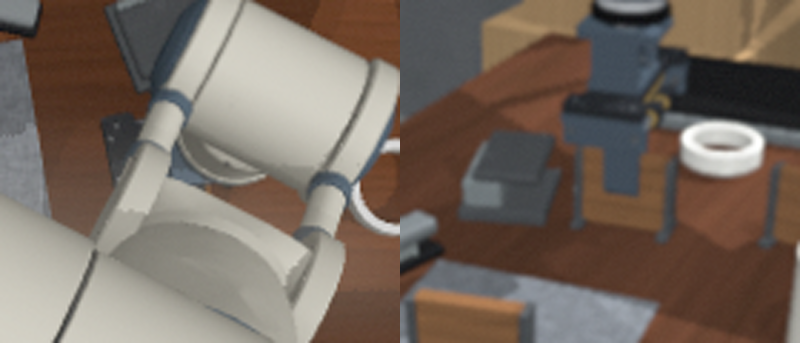

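Divider at (597,-257) is 13 mm, and still upright. Opening, then to the pad divider.

Emit:
step_arm --increments '[{"x":0,"y":0,"z":0,"wx":0,"wy":0,"wz":0,"grip":0.5},{"x":0,"y":0,"z":0,"wx":0,"wy":0,"wz":0,"grip":0.5},{"x":0,"y":0,"z":30,"wx":0,"wy":0,"wz":0,"grip":0.5},{"x":0,"y":0,"z":60,"wx":0,"wy":0,"wz":0,"grip":0.5},{"x":-1,"y":52,"z":20,"wx":0,"wy":0,"wz":0.014,"grip":0.5}]'

```text
time: 5.05
position: [0.5977, -0.2084, 0.1534]
eef_rot: [0.002, 0.996, 0.088, 0.003]
wrist_force: [0.3, 1.2, -1.4]
grip_width: 0.5
```

Emit:
step_arm --increments '[{"x":-2,"y":52,"z":0,"wx":0,"wy":0,"wz":0.014,"grip":0.5},{"x":-2,"y":52,"z":0,"wx":0,"wy":0,"wz":0.014,"grip":0.5},{"x":-2,"y":52,"z":0,"wx":0,"wy":0,"wz":0.014,"grip":0.5},{"x":-2,"y":52,"z":0,"wx":0,"wy":0,"wz":0.014,"grip":0.5},{"x":-2,"y":47,"z":0,"wx":0,"wy":0,"wz":0.014,"grip":0.5}]'

```text
time: 5.68
position: [0.5856, 0.051, 0.15]
eef_rot: [-0.0, 0.992, 0.124, 0.0]
wrist_force: [1.3, -0.0, -0.3]
grip_width: 0.501
```

Emit:
step_arm --increments '[{"x":0,"y":-1,"z":-40,"wx":0,"wy":0,"wz":0,"grip":0.5},{"x":0,"y":0,"z":-40,"wx":0,"wy":0,"wz":0,"grip":0.5},{"x":0,"y":0,"z":-30,"wx":0,"wy":0,"wz":0,"grip":0.5},{"x":0,"y":0,"z":0,"wx":0,"wy":0,"wz":0,"grip":0.7},{"x":0,"y":0,"z":0,"wx":0,"wy":0,"wz":0,"grip":1}]'

```text
time: 6.3
position: [0.5865, 0.0482, 0.041]
eef_rot: [0.0, 0.992, 0.124, 0.001]
wrist_force: [-0.1, 0.7, -0.6]
grip_width: 0.311
```

Emit:
step_arm --increments '[{"x":0,"y":0,"z":0,"wx":0,"wy":0,"wz":0,"grip":1},{"x":0,"y":0,"z":0,"wx":0,"wy":0,"wz":0,"grip":1},{"x":0,"y":0,"z":0,"wx":0,"wy":0,"wz":0,"grip":1},{"x":0,"y":0,"z":0,"wx":0,"wy":0,"wz":0,"grip":1},{"x":0,"y":0,"z":0,"wx":0,"wy":0,"wz":0,"grip":1}]'

```text
time: 6.92
position: [0.5867, 0.0481, 0.0411]
eef_rot: [0.0, 0.992, 0.124, 0.001]
wrist_force: [-0.1, -1.3, 9.1]
grip_width: 0.173
```

Run:
```python
from h import *
o=sensors.get_obs();print(o["grip_width"]*91,o["wrist_force"],o["wrist_torque"])
```

```text
15.767027270617824 [-0.0815542  -1.2943077   9.08064043] [-0.1368952   0.15740383 -0.03855542]
```

Pad divider: 16 mm (15.8). Of the three unfelt, one is 16. Next the one at (612,254).

Emit:
step_arm --increments '[{"x":0,"y":0,"z":0,"wx":0,"wy":0,"wz":0,"grip":0.5},{"x":0,"y":0,"z":0,"wx":0,"wy":0,"wz":0,"grip":0.5},{"x":0,"y":0,"z":30,"wx":0,"wy":0,"wz":0,"grip":0.5},{"x":0,"y":0,"z":60,"wx":0,"wy":0,"wz":0,"grip":0.5},{"x":6,"y":42,"z":20,"wx":0,"wy":0,"wz":-0.09,"grip":0.5}]'

```text
time: 7.55
position: [0.5934, 0.0889, 0.1533]
eef_rot: [0.0, 0.997, 0.077, 0.002]
wrist_force: [1.1, -0.3, -0.2]
grip_width: 0.498
```

Emit:
step_arm --increments '[{"x":6,"y":42,"z":0,"wx":0,"wy":0,"wz":-0.09,"grip":0.5},{"x":6,"y":42,"z":0,"wx":0,"wy":0,"wz":-0.09,"grip":0.5},{"x":5,"y":42,"z":0,"wx":0,"wy":0,"wz":-0.09,"grip":0.5},{"x":4,"y":38,"z":0,"wx":0,"wy":0,"wz":-0.09,"grip":0.5},{"x":0,"y":0,"z":0,"wx":0,"wy":0,"wz":0,"grip":0.5}]'

```text
time: 8.18
position: [0.6127, 0.2566, 0.1497]
eef_rot: [-0.0, 0.995, -0.1, 0.0]
wrist_force: [-0.2, -0.9, -0.0]
grip_width: 0.502
```

Run:
```python
from h import *
b=cap("side","side3")
cv2.imwrite("pics/c3.png",cv2.resize(b[120:330,100:380],(800,600),interpolation=2))
```

```text
(no output)
```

View pics/c3.png

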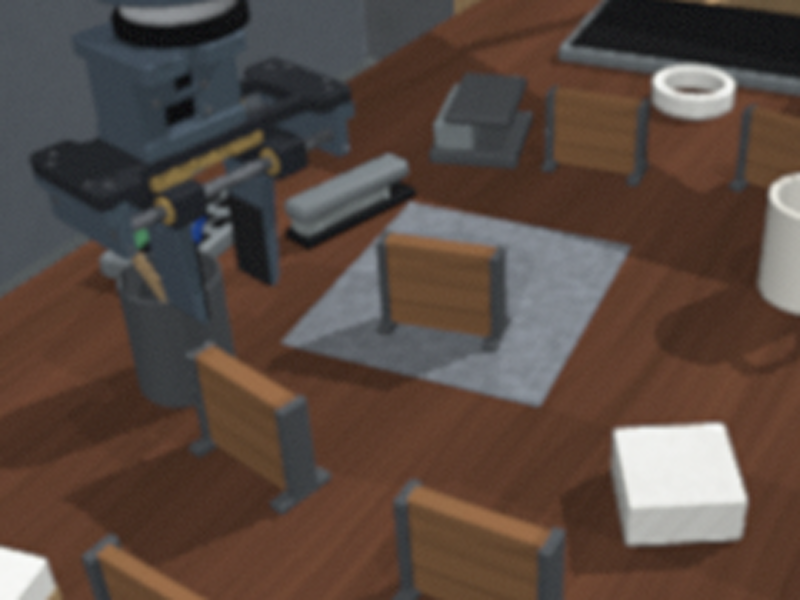

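Side view: gripper is over the divider near the pot (fingers ~px 190–260), the pad divider stands unchanged. Descend and pinch.

Emit:
step_arm --increments '[{"x":0,"y":-2,"z":-40,"wx":0,"wy":0,"wz":0,"grip":0.5},{"x":0,"y":0,"z":-40,"wx":0,"wy":0,"wz":0,"grip":0.5},{"x":0,"y":0,"z":-30,"wx":0,"wy":0,"wz":0,"grip":0.5},{"x":0,"y":0,"z":0,"wx":0,"wy":0,"wz":0,"grip":0.7},{"x":0,"y":0,"z":0,"wx":0,"wy":0,"wz":0,"grip":1}]'

```text
time: 8.85
position: [0.6136, 0.2517, 0.0412]
eef_rot: [-0.0, 0.995, -0.101, 0.001]
wrist_force: [-0.6, 0.5, 0.4]
grip_width: 0.31
```

Emit:
step_arm --increments '[{"x":0,"y":0,"z":0,"wx":0,"wy":0,"wz":0,"grip":1},{"x":0,"y":0,"z":0,"wx":0,"wy":0,"wz":0,"grip":1},{"x":0,"y":0,"z":0,"wx":0,"wy":0,"wz":0,"grip":1},{"x":0,"y":0,"z":0,"wx":0,"wy":0,"wz":0,"grip":1},{"x":0,"y":0,"z":0,"wx":0,"wy":0,"wz":0,"grip":1}]'

```text
time: 9.48
position: [0.6137, 0.2522, 0.0414]
eef_rot: [-0.0, 0.995, -0.1, 0.001]
wrist_force: [0.1, -3.0, 7.1]
grip_width: 0.179
```

Run:
```python
from h import *
o=sensors.get_obs();print(o["grip_width"]*91,o["wrist_force"],o["wrist_torque"])
```

```text
16.288996834717764 [ 0.08830028 -2.95570911  7.09764392] [-0.47032391  0.13632163  0.08107297]
```

16 mm (16.3): the twin. Firmer grip and lift.

Emit:
step_arm --increments '[{"x":0,"y":0,"z":0,"wx":0,"wy":0,"wz":0,"grip":1},{"x":0,"y":0,"z":10,"wx":0,"wy":0,"wz":0,"grip":1},{"x":0,"y":0,"z":40,"wx":0,"wy":0,"wz":0,"grip":1},{"x":0,"y":0,"z":50,"wx":0,"wy":0,"wz":0,"grip":1},{"x":0,"y":0,"z":50,"wx":0,"wy":0,"wz":0,"grip":1}]' --newtons 20

```text
time: 10.1
position: [0.6126, 0.2522, 0.1923]
eef_rot: [-0.0, 0.995, -0.1, 0.0]
wrist_force: [1.2, -0.3, -2.8]
grip_width: 0.174
```

Run:
```python
from h import *
b=cap("side","side4")
o=sensors.get_obs();print(o["grip_width"]*91,o["wrist_force"],o["wrist_torque"],o["position"])
cv2.imwrite("pics/c4.png",cv2.resize(b[90:330,60:380],(800,600),interpolation=2))
```

```text
16.03669638703268 [2.7104392  1.78227765 7.01282526] [ 0.14859623 -0.17884927  0.04631366] [0.61538746 0.25311805 0.19948715]
```

View pics/c4.png

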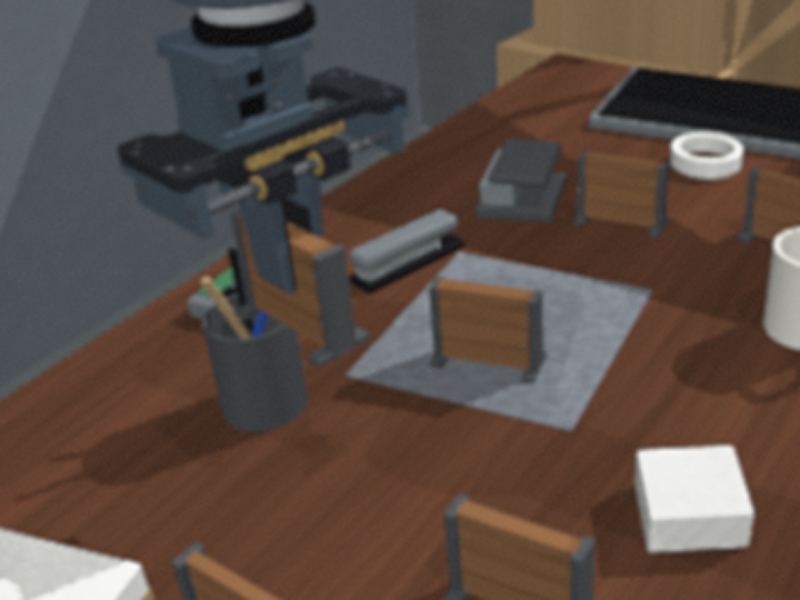

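The divider hangs upright in the fingers (px ~295,290). Carrying it over to the -y side of the pad.

Emit:
step_arm --increments '[{"x":-2,"y":-25,"z":0,"wx":0,"wy":0,"wz":0.05,"grip":1},{"x":-2,"y":-40,"z":0,"wx":0,"wy":0,"wz":0.05,"grip":1},{"x":-2,"y":-40,"z":0,"wx":0,"wy":0,"wz":0.05,"grip":1},{"x":-2,"y":-40,"z":0,"wx":0,"wy":0,"wz":0.05,"grip":1},{"x":-2,"y":-40,"z":0,"wx":0,"wy":0,"wz":0.05,"grip":1}]'

```text
time: 10.78
position: [0.6027, 0.066, 0.1906]
eef_rot: [-0.0, 1.0, 0.025, 0.0]
wrist_force: [0.5, -0.2, -1.8]
grip_width: 0.174
```

Emit:
step_arm --increments '[{"x":-2,"y":-40,"z":0,"wx":0,"wy":0,"wz":0.05,"grip":1},{"x":-1,"y":-40,"z":0,"wx":0,"wy":0,"wz":0.05,"grip":1},{"x":-1,"y":-30,"z":0,"wx":0,"wy":0,"wz":0.05,"grip":1},{"x":0,"y":-9,"z":0,"wx":0,"wy":0,"wz":0.05,"grip":1},{"x":0,"y":0,"z":0,"wx":0,"wy":0,"wz":0,"grip":1}]'

```text
time: 11.4
position: [0.5989, -0.0524, 0.1904]
eef_rot: [0.0, 0.992, 0.123, 0.0]
wrist_force: [-0.7, -0.2, -2.6]
grip_width: 0.177
```

Run:
```python
from h import *
b=cap("side","side5");a=cap("top","top5")
o=sensors.get_obs();print(o["grip_width"]*91,o["wrist_force"],o["position"],o["eef_rot"])
cv2.imwrite("pics/c5.png",np.hstack([cv2.resize(b[90:290,150:350],(400,400),interpolation=2),cv2.resize(a[120:280,200:360],(400,400),interpolation=2)]))
```

```text
15.638938824921045 [-0.83693868 -1.04486298 -1.79289289] [ 0.59890563 -0.05135426  0.19020468] [-4.96978686e-05  9.92337801e-01  1.23554270e-01  1.67372068e-04]
```

View pics/c5.png

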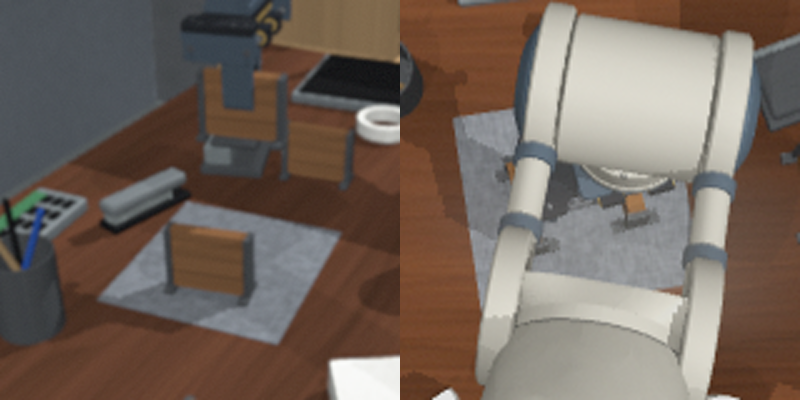

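Emit:
step_arm --increments '[{"x":0,"y":0,"z":-45,"wx":0,"wy":0,"wz":0,"grip":1},{"x":0,"y":0,"z":-50,"wx":0,"wy":0,"wz":0,"grip":1},{"x":0,"y":0,"z":-35,"wx":0,"wy":0,"wz":0,"grip":1},{"x":0,"y":0,"z":-12,"wx":0,"wy":0,"wz":0,"grip":1},{"x":0,"y":0,"z":-3,"wx":0,"wy":0,"wz":0,"grip":1}]'

```text
time: 12.12
position: [0.5992, -0.0514, 0.0452]
eef_rot: [-0.0, 0.992, 0.124, 0.0]
wrist_force: [-1.8, 0.1, -1.6]
grip_width: 0.172
```

Emit:
step_arm --increments '[{"x":0,"y":0,"z":-2,"wx":0,"wy":0,"wz":0,"grip":1},{"x":0,"y":0,"z":0,"wx":0,"wy":0,"wz":0,"grip":1}]'

```text
time: 12.38
position: [0.5995, -0.0519, 0.0439]
eef_rot: [0.0, 0.992, 0.124, 0.001]
wrist_force: [0.1, 0.5, -2.5]
grip_width: 0.172
```

Run:
```python
from h import *
b=cap("side","side6")
o=sensors.get_obs();print(o["grip_width"]*91,o["wrist_force"],o["position"],o["eef_rot"])
cv2.imwrite("pics/c6.png",cv2.resize(b[120:290,170:340],(600,600),interpolation=2))
```

```text
16.21419653031865 [ 0.01547805 -0.26671001 -1.84208507] [ 0.59948057 -0.05186542  0.04386455] [2.13620596e-04 9.92275991e-01 1.24047501e-01 7.27348196e-04]
```

View pics/c6.png

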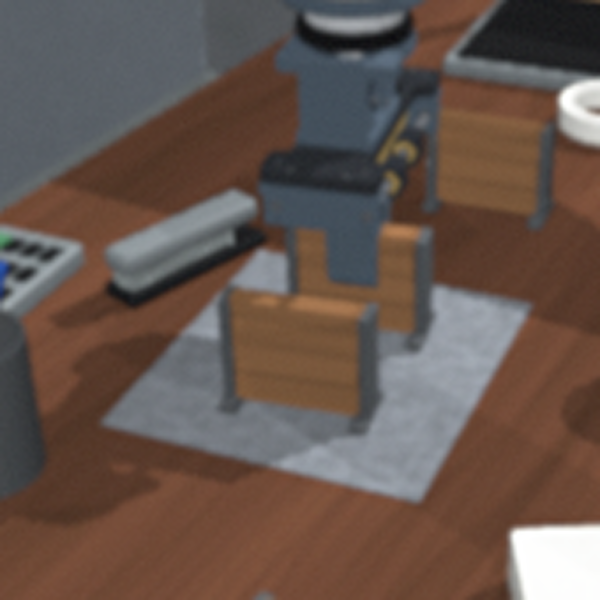

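Still hanging (Fz −2 N = weight). Lowering in small steps.

Emit:
step_arm --increments '[{"x":0,"y":0,"z":-1.5,"wx":0,"wy":0,"wz":0,"grip":1},{"x":0,"y":0,"z":0,"wx":0,"wy":0,"wz":0,"grip":1}]'

```text
time: 12.68
position: [0.5989, -0.0518, 0.0415]
eef_rot: [0.0, 0.992, 0.124, 0.0]
wrist_force: [1.1, -0.1, -2.9]
grip_width: 0.173
```

Emit:
step_arm --increments '[{"x":0,"y":0,"z":-1,"wx":0,"wy":0,"wz":0,"grip":1},{"x":0,"y":0,"z":0,"wx":0,"wy":0,"wz":0,"grip":1}]'

```text
time: 12.92
position: [0.5989, -0.0519, 0.0414]
eef_rot: [0.0, 0.992, 0.124, 0.0]
wrist_force: [-6.2, -0.5, 15.9]
grip_width: 0.177
```

Contact (Fz +16 N), at the same height as at the pickup (0.0414). Release and go up.

Emit:
step_arm --increments '[{"x":0,"y":0,"z":0.5,"wx":0,"wy":0,"wz":0,"grip":1},{"x":0,"y":0,"z":0,"wx":0,"wy":0,"wz":0,"grip":0.75},{"x":0,"y":0,"z":0,"wx":0,"wy":0,"wz":0,"grip":0.5},{"x":0,"y":0,"z":0,"wx":0,"wy":0,"wz":0,"grip":0.5},{"x":0,"y":0,"z":20,"wx":0,"wy":0,"wz":0,"grip":0.5}]' --newtons 6

```text
time: 13.55
position: [0.598, -0.0517, 0.06]
eef_rot: [-0.0, 0.992, 0.124, -0.001]
wrist_force: [-0.1, -0.7, -0.4]
grip_width: 0.496
```

Emit:
step_arm --increments '[{"x":0,"y":0,"z":50,"wx":0,"wy":0,"wz":0,"grip":0.5},{"x":0,"y":0,"z":60,"wx":0,"wy":0,"wz":0,"grip":0.5},{"x":0,"y":0,"z":40,"wx":0,"wy":0,"wz":0,"grip":0.5},{"x":-40,"y":-50,"z":30,"wx":0,"wy":0,"wz":0,"grip":0.5},{"x":-50,"y":-60,"z":0,"wx":0,"wy":0,"wz":0,"grip":0.5}]'

```text
time: 14.18
position: [0.524, -0.145, 0.2395]
eef_rot: [0.001, 0.992, 0.125, 0.002]
wrist_force: [0.4, -1.1, -0.2]
grip_width: 0.502
```

Emit:
step_arm --increments '[{"x":-50,"y":-60,"z":0,"wx":0,"wy":0,"wz":0.05,"grip":0.5},{"x":-50,"y":-60,"z":0,"wx":0,"wy":0,"wz":0.05,"grip":0.5},{"x":-30,"y":-60,"z":0,"wx":0,"wy":0,"wz":0.05,"grip":0.5},{"x":-20,"y":-60,"z":0,"wx":0,"wy":0,"wz":0.05,"grip":0.5},{"x":-20,"y":-60,"z":0,"wx":0,"wy":0,"wz":0.05,"grip":0.5}]'

```text
time: 14.8
position: [0.375, -0.4164, 0.2376]
eef_rot: [0.0, 0.969, 0.248, 0.0]
wrist_force: [0.8, -0.6, 0.1]
grip_width: 0.5
```

Run:
```python
from m import *
b=cap("side","side7");a=cap("top","top7")
o=sensors.get_obs();print(o["time"],o["wrist_force"],o["position"])
fit(a,[(113,222),(160,270),(250,201),(292,200),(367,196),(386,266)])
cv2.imwrite("pics/c7.png",cv2.resize(a[100:320,80:420],(800,518),interpolation=2))
```

```text
14.9 [0.85623145 1.39650402 1.02622819] [ 0.37403117 -0.41975841  0.23722766]
0 c [533.2 418.7] rect 536.7 418.8 yaw -0.04 len 85.8 rectw 13.2 n 149
1 c [411.6 289.2] rect 411.5 289.1 yaw 0.053 len 84.8 rectw 16.2 n 211
2 c [584.2  50.4] rect 584.5 50.4 yaw 0.245 len 86.3 rectw 15.1 n 198
3 c [598.5 -48.8] rect 597.8 -48.7 yaw 0.256 len 86.4 rectw 16.3 n 203
4 c [ 597. -256.] rect 596.5 -256.1 yaw 0.163 len 84.3 rectw 11.6 n 143
5 c [ 405.7 -299.8] rect 410.4 -298.6 yaw -0.026 len 81.2 rectw 27.0 n 127
```

View pics/c7.png

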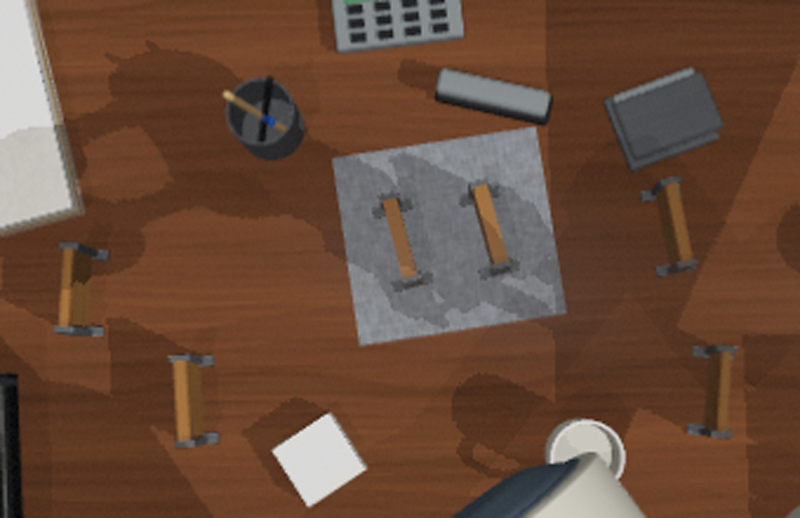

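View pics/side7.png

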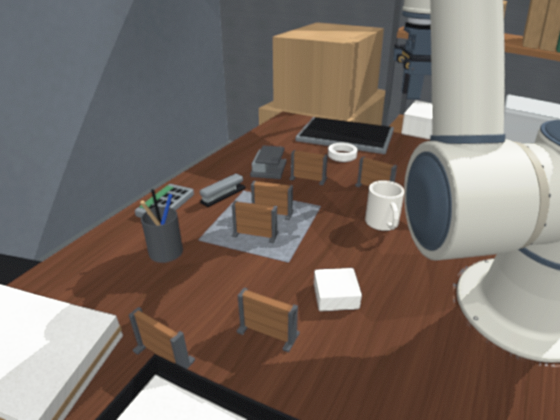

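The two dividers on the pad stand parallel (yaw 0.245 and 0.256, 100 mm apart) and fully on it. All the others are where they were. Handing in.

```bash
python3 -c "
from station import sign_off
print(sign_off())"
```

```text
the job is handed in; nothing more can be done
None
```

The twin is standing upright on the pad next to the original divider, and I signed off at about 15 s of the 72 s. I pinched four dividers, measuring thickness from the gripper opening:

| Divider (world x, y in mm) | Opening (mm) | Board |
|---|---|---|
| (411, -300) | 10.0 | 10 mm |
| (597, -257) | 12.9 | 13 mm |
| on the pad | 15.8 | 16 mm |
| (613, 253) | 16.3, then 15.6–16.2 while held | 16 mm, the twin |

I carried the twin to the pad's -y side and let go after the wrist force showed contact.

**Last checks (one picture from each camera):**
- **Pad pair:** both stand upright and fully on the pad, about 100 mm apart and parallel within about 0.01 rad. The original divider moved about 2 mm.
- **Other dividers:** the four others are within a few mm of their start by the outline fit. The outlines of (411, -300) and (536, 419) picked up some sunlit desk, so their fitted angles are rough, but by eye they look unmoved.
- **Bystanders:** the mug, tape roll, note block, stapler, hole punch and pen pot look untouched. The arm was clear of everything.

I did not pinch the dividers at (536, 419) and (411, 289). In the pictures the one at (411, 289) looked about as wide as the 16 mm pair, so I relied on the pinch readings, which are well apart from the 13 mm reading.

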